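# Hang the sample tub on the spring balance

## Robot

A 6-joint arm with a two-finger parallel gripper is mounted at the origin on the work surface. World frame = base frame: x ahead of the robot, y to its left, z up, the work surface at z = 0. Lengths are in m, angles in degrees, forces in N, time in s.
With the tool pointing down it reaches from about 0.35 to 0.875 m from the base axis. Payload 4.2 kg.
Tool frame: the origin (TCP) lies between the finger pads; the fingertips stand 25 mm ahead of it and the grasp point (between the pads) lies 6 mm ahead of it (r.tips_ahead is the distance from the TCP to the fingertips, in m); z points along the fingers, y is the direction in which the jaws open and shut (so a half turn about z gives the same grasp; the last joint's range is limited). The gripper opens to 87 mm and grips with 3 to 60 N. Pads are 19 mm wide; open, the fingers measure 117 mm over their backs; the gripper's body (75 mm by 190 mm) begins 51 mm behind the grasp point.
Start: joints at [82.483, 22.042, 0.453, 0, -68.411, -14.817], TCP at [0.237, 0.578, 0.248] pointing down, gripper open.
Joint ranges: [-179.83, 179.83], [-69.29, 118.12], [-61.27, 80.66], [-181.25, 117.63], [-171.15, -9.14], [-177.46, 177.46]. Speed limits (degrees/s): [159.86, 159.86, 180, 180, 180, 180].

## Interface

Orientations are given as a 3x3 rotation matrix whose columns are the frame's x, y, z axes.
In Python, from station import r, vision, finish_job gives the robot as it stands.
- The arm moves only by the shell command python3 -m jog 'ROWS'. ROWS is a JSON object of lists of equal length, an entry for each row: "rot": the turn, a rotation vector about the world's x, y, z in degrees, a list of three; "delta_pos": the shift along the world's x, y, z in mm, a list of three; "grip": the opening in per cent of the stroke, from 0 (shut) to 100 (fully open). A call has 1 to 10 rows; each row shifts and turns the commanded pose from where the row before left it; what a row does not reach is not made up. A row lasts 1/12 s, in which the tool goes at most 41.7 mm and 7.16 degrees, less where a joint would pass 70% of its speed; a pose out of reach is approached as far as the arm can. A call with a gripper value outside its range is refused whole. The fingers move at their own pace and stop on an object; the grip force is fixed at half the most. Time passes only in rows, so rows that do not move let the fingers close. It gives the time, the measured TCP pose, the force and the opening at its end, in the units of the state.
- r.sense(): the state, without advancing time (a new reading comes with each control period).
- vision.capture(name): name is "side" or "top"; returns a dict with "frame" (420x560x3 uint8, red, green, blue), "K" (3x3 intrinsics, pixels), "xyz" and "orientation" of the camera in the world. Camera axes: x right, y up, looking along -z (the intrinsics and any distortion apply to the point x, -y, -z); pixel columns grow to the right and rows downward; lengths in m; the calibration is good to about 2 mm. A picture is of the moment at which its call begins. There is no depth.
- finish_job(): hands the job in, once; it reports no verdict.
The state is a dict: "time_s": time; "joints": joint angles; "joint_velocities": joint speeds; "effort": joint torques, N m; "tcp_pos": TCP position; "ee_rot": TCP orientation; "wrist_force": force on the tool from outside, world axes, zero at the start; "moment": the same for the moment, N m; "gripper_width": opening from 0.0 (shut) to 1.0 (fully open).
Only numpy, scipy, OpenCV 4.12 (cv2) and the standard library are available. Lean on these libraries where they do the work, as an engineer would, in place of code of your own. Each camera call takes 0.05 s, during which the arm holds its last target. There are 200 camera calls.

## Task

Weigh the green-lidded sample tub: pick it up by its green grip, bring its handle over the hook of the spring balance and ease it down slowly until the spring carries all of its weight, never stretching the balance past its red line. Only then let go, so gently that the hook neither drops nor springs up, back away and wait until the tub hangs still. Leave the other tubs, the bottle and the jug where they stand.

Things in the scene. Friction and masses are not known exactly. Their poses are not given: they have to be found in the camera images.
- balance: Spring balance fixed to the table: blue foot 200 x 150 x 12 mm, white column 30 mm square, 332 mm tall with its black cap, and round it a green sleeve 52 x 52 x 30 mm carrying the steel hook. Origin on the table under the column; z up; the hook's arm points along -x, aslant back to the robot's right. A red line rings the column 90 mm below the unloaded sleeve's lower edge.
- hook (a joint): Dip of sleeve and hook (m): 0 unloaded, stop at 0.10, red line at 0.090. The spring starts to give at about 0.4 N, then dips about 12.5 mm per newton; lightly damped, it bobs at 2 to 3 Hz for some seconds when disturbed. Lowering at 20 to 30 mm/s is gentle; a hook moving faster than 80 mm/s, down or up, is a drop or a bounce.
- hook_seat (a point): Centre of the hook's seat: level 8 mm round bar, 30 mm long along the balance's x, 140 mm in front (-x) of the column's axis, 260 mm above the table unloaded; dips with the hook. The free end (-x) turns up to 24 mm above and 34 mm in front of this point; on the column side the bar slopes up to an arm 15 mm higher than the seat. Axes as the balance's.
- tub_grip (a point): Centre of the green grip block of the tub to weigh: 32 mm along x, 16 mm along y (pinch across this from above), 46 mm tall, 151 mm above the tub's underside. Clear tub, green lid, pale sand fixed inside; 90 mm across; lid top 70 mm, grip top 174 mm above the underside. Mass unknown, 0.19 to 0.65 kg. The tub's own axes, z up.
- tub_eye (a point): On the same tub, underside of the handle's peak: 125 mm above the tub's underside, 26 mm below the grip's centre. The stiff handle is an arch of 14 mm wide strap in the tub's y-z plane, its top falling at 32 degrees to both sides; opening 80 mm wide along y, 55 mm high from lid to peak, for a bar along the tub's x. Hung, it rests some 5 mm above the seat's centre.
- tub_orange: Bystander: the same kind of tub with orange lid and grip and dark soil inside, 174 mm tall; origin at the centre of its underside.
- tub_blue: Bystander: the same kind of tub with blue lid and grip and grey gravel inside, 174 mm tall; origin at the centre of its underside.
- bottle: Bystander: clear bottle with a green cap, 60 mm across, 170 mm tall; origin at the centre of its underside.
- jug: Bystander: small clear measuring jug, 84 mm across and 90 mm tall, with a handle; origin at the centre of its underside.
Not all that is in view belongs to the job. Leave any yellow look-alike of the part that bears tub_grip alone.

How it is judged:
By the outcome, as a careful person would: the job done as asked, in the order asked, and still so for the second after the job is handed in, with the robot touching nothing.
It also fails if it takes over 72 s, if anything falls off the work surface, if the arm or the gripper's body presses on something with over 40 N, if the wrist force passes 120 N, or if a joint passes its speed limit or range.

## Working session

There is one attempt and no reset: what is moved stays moved. The work goes in short steps, Python scripts to look and compute and a shell command to move; the robot and the scene stay as the last step left them, time stands still between calls to the robot, and variables do not carry over. Pictures are saved under pics/ and viewed, about 8 in all and at most 12, crops included, and the job is handed in when it is done.

```bash
mkdir -p pics; ls; cat > h.py <<'E'
import numpy as np, cv2
from station import r, vision, finish_job
def cap(n,f=None):
    c=vision.capture(n)
    if f: cv2.imwrite(f'pics/{f}.png',cv2.cvtColor(c['frame'],cv2.COLOR_RGB2BGR))
    return c
def ray(c,u,v):
    K=np.array(c['K']);p=np.linalg.solve(K,[u,v,1]);R=np.array(c['orientation'])
    d=R@np.array([p[0],-p[1],-p[2]]);return np.array(c['xyz']),d/np.linalg.norm(d)
def plane(c,u,v,z):
    o,d=ray(c,u,v);return o+d*(z-o[2])/d[2]
def two(a,pa,b,pb):
    o1,d1=ray(a,*pa);o2,d2=ray(b,*pb)
    s=np.linalg.lstsq(np.c_[d1,-d2],o2-o1,rcond=None)[0]
    return (o1+s[0]*d1+o2+s[1]*d2)/2, np.linalg.norm(o1+s[0]*d1-o2-s[1]*d2)
def proj(c,P):
    R=np.array(c['orientation']);q=R.T@(np.array(P)-c['xyz']);K=np.array(c['K'])
    p=K@np.array([q[0],-q[1],-q[2]]);return p[:2]/p[2]
E
python3 - <<'E'
from h import *
a=cap('side','s0');b=cap('top','t0')
for c in (a,b): print({k:c[k] for k in c if k!='frame'})
print(r.sense())
E
```

```text
pics
{'K': array([[488.04879969,   0.        , 271.99828645],
       [  0.        , 488.04879969, 213.29990314],
       [  0.        ,   0.        ,   1.        ]]), 'xyz': array([0.06062872, 0.91055754, 1.50356103]), 'orientation': array([[-0.88597825,  0.3506272 , -0.30348493],
       [-0.46337237, -0.69496464,  0.54982743],
       [-0.01812684,  0.62776167,  0.77819451]])}
{'K': array([[452.28396678,   0.        , 283.11604825],
       [  0.        , 452.28396678, 205.33763488],
       [  0.        ,   0.        ,   1.        ]]), 'xyz': array([ 0.25598228, -0.00840955,  1.52287343]), 'orientation': array([[ 0.00785097,  0.97450869, -0.22421233],
       [-0.99995796,  0.00871298,  0.00285547],
       [ 0.00473623,  0.22418049,  0.97453613]])}
{'time_s': 0.1, 'joints': array([ 8.24829774e+01,  2.20850046e+01,  3.88646505e-01, -2.39530020e-02,
       -6.84105795e+01, -1.48164789e+01]), 'joint_velocities': array([ 0.00470999, -0.03880052,  0.15954187,  0.03898533,  0.049481  ,
       -0.01121738]), 'effort': array([ 5.62977982e-05, -3.91687167e+01,  1.87935483e+01,  4.23193887e+00,
        1.34487479e-02, -7.54532948e-05]), 'tcp_pos': array([0.23730255, 0.57768058, 0.2465938 ]), 'ee_rot': array([[ 9.24929118e-01, -3.80139094e-01, -6.29550302e-04],
       [-3.80139602e-01, -9.24927373e-01, -1.79948813e-03],
       [ 1.01767480e-04,  1.90371597e-03, -9.99998183e-01]]), 'wrist_force': array([ 1.02386686, -0.45441124,  0.1088178 ]), 'moment': array([-0.03400022,  0.00427762,  0.01781266]), 'gripper_width': 1.0025870020291199}
```

View pics/s0.png

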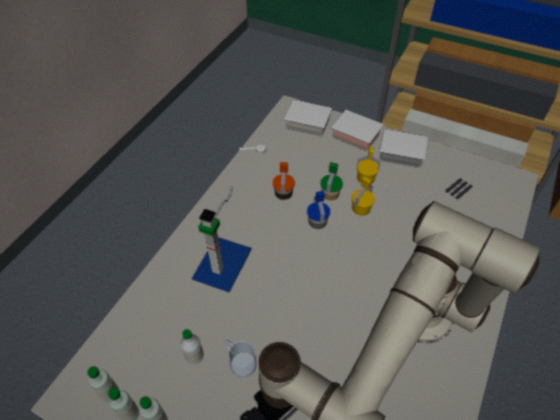

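View pics/t0.png

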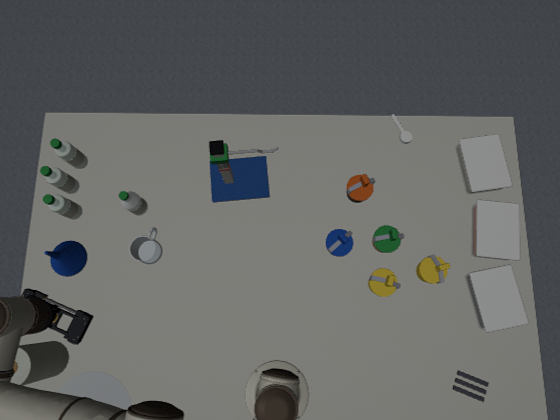

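The side view shows the green tub at (331,185) with its grip at (333,168). The balance cap is at (208,216), with the hook reaching to (230,190). In the top view the tub's lid is at (387,239), its grip at (398,236), the cap at (217,148), and the hook tip near (278,150). Next I'll measure with masks and zoomed crops.

```bash
python3 - <<'E'
from h import *
a=cap('side');b=cap('top')
def blobs(c,name,lo,hi,box,mn=6):
    h=cv2.cvtColor(c['frame'],cv2.COLOR_RGB2HSV);m=cv2.inRange(h,lo,hi)
    x0,y0,x1,y1=box;k=np.zeros_like(m);k[y0:y1,x0:x1]=m[y0:y1,x0:x1]
    n,l,s,ce=cv2.connectedComponentsWithStats(k)
    for i in range(1,n):
        if s[i,4]>=mn:
            ys,xs=np.where(l==i)
            rc=cv2.minAreaRect(np.c_[xs,ys].astype(np.float32))
            print(name,ce[i].round(1),s[i].tolist(),np.round(cv2.boxPoints(rc),1).tolist())
G=((45,120,40),(80,255,255));B=((105,150,40),(125,255,255));
blobs(a,'sG',*G,(150,130,400,260));blobs(b,'tG',*G,(190,120,450,290))
blobs(a,'sfoot',*B,(170,220,270,310),50);blobs(b,'tfoot',*B,(190,140,290,220),50)
for c,(x,y,w,hh),n in ((a,(190,150,180,140),'s'),(b,(195,125,220,140),'t')):
    f=cv2.resize(c['frame'][y:y+hh,x:x+w],None,fx=3.6,fy=4,interpolation=cv2.INTER_CUBIC) if 0 else cv2.resize(c['frame'][y:y+hh,x:x+w],None,fx=3.6,fy=3.6,interpolation=cv2.INTER_CUBIC)
    cv2.imwrite(f'pics/z{n}.png',cv2.cvtColor(f,cv2.COLOR_RGB2BGR))
im=np.vstack([np.pad(cv2.imread('pics/zs.png'),((0,0),(0,144),(0,0))),cv2.imread('pics/zt.png')])
cv2.imwrite('pics/z0.png',cv2.resize(im,None,fx=.59,fy=.59) if 0 else im[:, :])
print(im.shape)
E
```

```text
sG [332.9 167.3] [330, 163, 7, 10, 63] [[330.0, 163.0], [336.0, 163.0], [336.0, 172.0], [330.0, 172.0]]
sG [324.4 182. ] [321, 175, 8, 15, 75] [[319.3999938964844, 188.10000610351562], [322.20001220703125, 173.8000030517578], [328.6000061035156, 175.10000610351562], [325.70001220703125, 189.3000030517578]]
sG [335.9 183.9] [331, 176, 11, 16, 134] [[331.0, 176.0], [341.0, 176.0], [341.0, 191.0], [331.0, 191.0]]
sG [209.2 227.8] [199, 219, 20, 17, 151] [[197.39999389648438, 229.5], [204.60000610351562, 213.5], [219.6999969482422, 220.1999969482422], [212.60000610351562, 236.1999969482422]]
tG [220.3 155.3] [210, 144, 18, 19, 123] [[208.1999969482422, 146.3000030517578], [226.0, 143.5], [228.39999389648438, 159.3000030517578], [210.60000610351562, 162.10000610351562]]
tG [387.3 238.9] [374, 226, 26, 26, 455] [[374.0, 226.0], [399.0, 226.0], [399.0, 251.0], [374.0, 251.0]]
sfoot [223.3 265.6] [193, 239, 57, 52, 1389] [[192.3000030517578, 278.1000061035156], [216.89999389648438, 231.1999969482422], [250.39999389648438, 248.6999969482422], [225.8000030517578, 295.70001220703125]]
tfoot [241.1 179.9] [210, 156, 59, 46, 1958] [[208.5, 161.0], [264.8999938964844, 155.8000030517578], [268.6000061035156, 196.10000610351562], [212.1999969482422, 201.3000030517578]]
(1008, 792, 3)
```

View pics/zt.png

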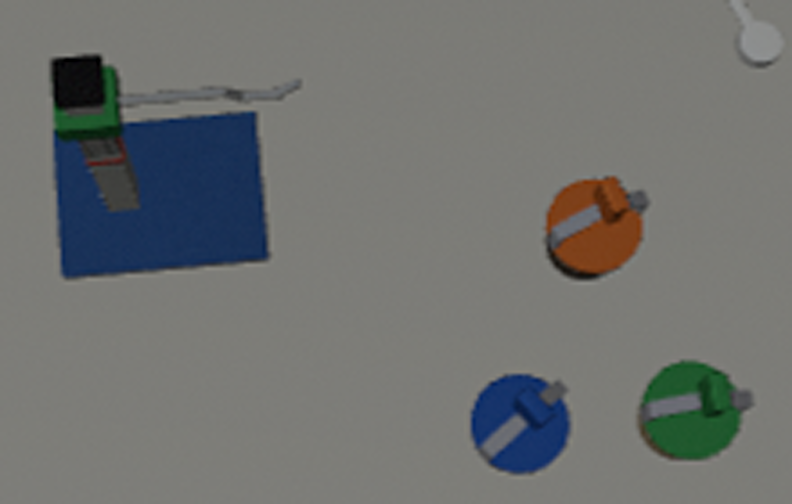

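View pics/zs.png

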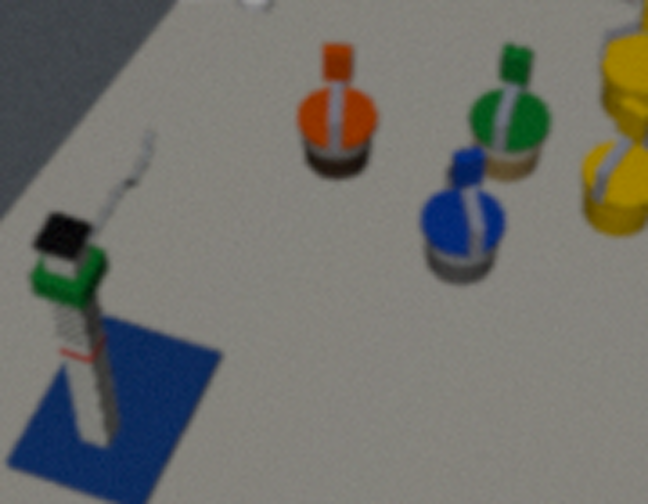

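The crops show the hook bar running to the right: it dips near zoom (250,96), with its tip at (298,85). The green strap runs from (643,413) to (750,398) and the grip is at (714,393). Now I'll compute positions.

```bash
python3 - <<'E'
from h import *
a=cap('side');b=cap('top')
T=lambda u,v:(195+u/3.6-.4,125+v/3.6-.4); S=lambda u,v:(190+u/3.6-.4,150+v/3.6-.4)
Z=[T(55,127),T(255,112),T(268,259),T(64,276)]
print('footT',[plane(b,*p,.012)[:2].round(3).tolist() for p in Z])
Z=[S(222,353),S(145,510),S(8,463)]
print('footS',[plane(a,*p,.012)[:2].round(3).tolist() for p in Z])
print('cap',plane(b,*T(78,82),.332).round(4),plane(a,*S(62,235),.332).round(4),two(a,S(62,235),b,T(78,82)))
print('tip',two(a,S(150,131),b,T(298,84)))
print('dip',two(a,S(130,182),b,T(250,96)),plane(b,*T(250,96),.26))
print('armstart',plane(b,*T(122,100),.275))
print('lid',plane(b,*T(690,411),.07),plane(a,*S(510,122),.07))
# lid contour fit
print('grip top-face',two(a,S(517,64),b,T(714,393)))
h=cv2.cvtColor(b['frame'],cv2.COLOR_RGB2HSV)
print('strap ends z.09',plane(b,*T(643,413),.085),plane(b,*T(748,399),.085))
for n,p,q in(('orange',(594,227),.07),('blue',(520,423),.07)):print(n,plane(b,*T(*p),q))
print('orangegrip',plane(b,*T(611,199),.15),'bluegrip',plane(b,*T(534,406),.15))
E
```

```text
footT [[0.765, 0.245], [0.782, 0.051], [0.634, 0.036], [0.616, 0.23]]
footS [[0.635, 0.037], [0.612, 0.232], [0.76, 0.248]]
cap [0.6937 0.1754 0.332 ] [0.6943 0.179  0.332 ] (array([0.69601109, 0.17620215, 0.32753416]), np.float64(0.0011970475268655266))
tip (array([0.71239634, 0.00612365, 0.28416794]), np.float64(0.0020539652439170194))
dip (array([0.71363896, 0.04595379, 0.25164825]), np.float64(0.0022785955767642206)) [0.7094552 0.0453485 0.26     ]
armstart [0.69967291 0.14801273 0.275     ]
lid [ 0.48194285 -0.34822044  0.07      ] [ 0.48044636 -0.34236806  0.07      ]
grip top-face (array([ 0.48369349, -0.35021983,  0.15267137]), np.float64(0.0021216773787442957))
strap ends z.09 [ 0.47745012 -0.30268333  0.085     ] [ 0.4908792 -0.397067   0.085    ]
orange [ 0.65292001 -0.2667936   0.07      ]
blue [ 0.46973658 -0.19469677  0.07      ]
orangegrip [ 0.65664334 -0.26825804  0.15      ] bluegrip [ 0.47265878 -0.19666219  0.15      ]
```

Estimates:
- Column axis about (0.694, 0.177), hook direction (0.095, -0.995), so the seat is at about (0.707, 0.038).
- Tub at about (0.482, -0.348), with its y axis at -82°.

I'll move over with a total turn of -150°.

```bash
python3 -m jog '{"rot":[[0,0,-6],[0,0,-6],[0,0,-6],[0,0,-6],[0,0,-6],[0,0,-6],[0,0,-6],[0,0,-6],[0,0,-6],[0,0,-6]],"delta_pos":[[15,-37,1],[15,-37,1],[15,-37,1],[15,-37,1],[15,-37,1],[15,-37,1],[15,-37,1],[15,-37,1],[15,-37,1],[15,-37,1]],"grip":[100,100,100,100,100,100,100,100,100,100]}'
```

```text
time_s: 1.13
tcp_pos: [0.3876, 0.2062, 0.2579]
ee_rot: [[0.129, -0.992, 0.001], [-0.992, -0.129, 0.001], [-0.001, -0.001, -1.0]]
wrist_force: [0.5, 0.7, 0.7]
gripper_width: 1.003
```

```bash
python3 -m jog '{"rot":[[0,0,-7],[0,0,-7],[0,0,-7],[0,0,-7],[0,0,-7],[0,0,-7],[0,0,-7],[0,0,-7],[0,0,-7],[0,0,-7]],"delta_pos":[[8,-40,1],[8,-40,1],[8,-40,1],[8,-40,1],[8,-40,1],[8,-40,1],[8,-40,1],[8,-40,1],[8,-40,1],[8,-40,1]],"grip":[100,100,100,100,100,100,100,100,100,100]}'
```

```text
time_s: 1.97
tcp_pos: [0.4673, -0.1941, 0.2679]
ee_rot: [[-0.889, -0.459, 0.001], [-0.459, 0.889, 0.0], [-0.001, -0.0, -1.0]]
wrist_force: [0.6, 1.3, 0.4]
gripper_width: 1.0
```

```bash
python3 -m jog '{"rot":[[0,0,-4],[0,0,-4],[0,0,-4],[0,0,-4],[0,0,-3.2],[0,0,0]],"delta_pos":[[3,-31,-4],[3,-31,-4],[3,-31,-4],[3,-31,-4],[3,-30,-4],[0,0,0]],"grip":[60,60,60,60,60,60]}'; python3 - <<'E'
from h import *
a=cap('side');b=cap('top')
fs=[]
for c in (a,b):
    u,v=proj(c,[.482,-.348,.16]).astype(int);print(u,v)
    fs.append(cv2.resize(c['frame'][v-35:v+35,u-45:u+45],None,fx=4.4,fy=4.4,interpolation=cv2.INTER_CUBIC))
cv2.imwrite('pics/g1.png',cv2.cvtColor(np.hstack(fs),cv2.COLOR_RGB2BGR))
print(r.sense()['tcp_pos'])
E
```

```text
time_s: 2.47
tcp_pos: [0.4822, -0.3498, 0.2457]
ee_rot: [[-0.99, -0.141, -0.002], [-0.141, 0.99, -0.0], [0.002, 0.0, -1.0]]
wrist_force: [0.8, -0.6, -0.6]
gripper_width: 0.643
333 166
392 234
[ 0.4819842  -0.34664155  0.24661852]
```

View pics/g1.png

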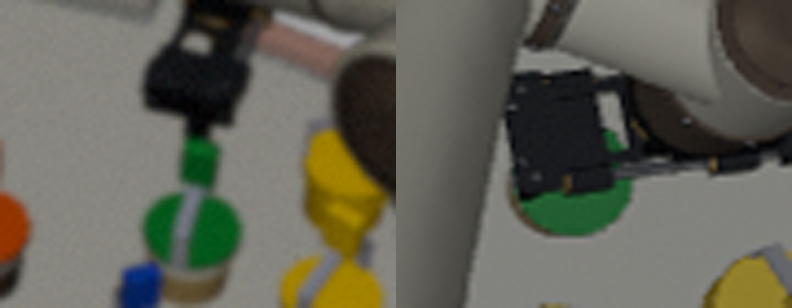

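The view shows the fingers directly over the green grip at crop (200,160), straddling it along the strap. Next I descend and grip.

```bash
python3 -m jog '{"rot":[[0,0,0],[0,0,0],[0,0,0],[0,0,0],[0,0,0],[0,0,0],[0,0,0]],"delta_pos":[[0,0,-20],[0,0,-20],[0,0,-20],[0,0,-14],[0,0,-9],[0,0,0],[0,0,0]],"grip":[60,60,60,60,60,60,60]}'
python3 -m jog '{"rot":[[0,0,0],[0,0,0],[0,0,0],[0,0,0],[0,0,0],[0,0,0],[0,0,0],[0,0,0]],"delta_pos":[[0,0,0],[0,0,0],[0,0,0],[0,0,0],[0,0,0],[0,0,0],[0,0,0],[0,0,0]],"grip":[45,30,20,10,5,5,5,5]}'
```

```text
time_s: 3.15
tcp_pos: [0.4828, -0.3454, 0.1651]
ee_rot: [[-0.989, -0.149, 0.0], [-0.149, 0.989, -0.0], [-0.0, -0.0, -1.0]]
wrist_force: [-0.7, -1.0, -0.1]
gripper_width: 0.599
time_s: 3.82
tcp_pos: [0.482, -0.3458, 0.1642]
ee_rot: [[-0.989, -0.147, -0.001], [-0.147, 0.989, 0.001], [0.001, 0.001, -1.0]]
wrist_force: [-0.5, -0.6, -0.1]
gripper_width: 0.182
```

The grip closed at 15.8 mm, which matches the block. Now I lift and weigh it.

```bash
python3 -m jog '{"rot":[[0,0,0],[0,0,0],[0,0,0],[0,0,0],[0,0,0],[0,0,0],[0,0,0],[0,0,0],[0,0,0],[0,0,0]],"delta_pos":[[0,0,8],[0,0,16],[0,0,26],[0,0,30],[0,0,34],[0,0,34],[0,0,34],[0,0,30],[0,0,18],[0,0,8]],"grip":[5,5,5,5,5,5,5,5,5,5]}'
python3 -m jog '{"rot":[[0,0,4],[0,0,6],[0,0,6],[0,0,6],[0,0,6],[0,0,6],[0,0,6],[0,0,6],[0,0,6],[0,0,6]],"delta_pos":[[6,5,0],[12,10,0],[18,16,0],[18,16,0],[18,16,0],[18,16,0],[18,16,0],[18,16,0],[18,16,0],[18,16,0]],"grip":[5,5,5,5,5,5,5,5,5,5]}'
python3 - <<'E'
from station import r
s=r.sense();print(s['wrist_force'],s['moment'])
E
```

```text
time_s: 4.65
tcp_pos: [0.4827, -0.346, 0.4061]
ee_rot: [[-0.989, -0.147, 0.005], [-0.147, 0.989, -0.002], [-0.004, -0.003, -1.0]]
wrist_force: [0.2, 0.7, -2.3]
gripper_width: 0.179
time_s: 5.48
tcp_pos: [0.6448, -0.2016, 0.4004]
ee_rot: [[-0.394, -0.919, -0.004], [-0.919, 0.394, 0.001], [0.0, 0.004, -1.0]]
wrist_force: [0.1, -0.4, -2.6]
gripper_width: 0.184
[ 0.10713649 -0.35455652 -2.6020058 ] [ 0.06005108 -0.11392735  0.01302344]
```

```bash
python3 -m jog '{"rot":[[0,0,6],[0,0,6],[0,0,6],[0,0,6],[0,0,4.6],[0,0,0],[0,0,0],[0,0,0],[0,0,0],[0,0,0]],"delta_pos":[[14,20,0],[14,20,0],[14,20,0],[14,20,0],[12,14,0],[6,6,0],[0,0,0],[0,0,0],[0,0,0],[0,0,0]],"grip":[5,5,5,5,5,5,5,5,5,5]}'
python3 - <<'E'
from h import *
F=[]
for i in range(12):
    a=cap('side') if i==0 else (cap('top') if i==1 else cap('top'))
    if i==0:A=a
    if i==1:B=a
    s=r.sense();F.append(s['wrist_force'][2])
print('Fz',np.mean(F),np.std(F),s['tcp_pos'],s['ee_rot'].round(3).tolist())
fs=[]
for c in (A,B):
    u,v=proj(c,[.708,-.0,.28]).astype(int);print(u,v)
    x0,y0=max(u-45,0),max(v-45,0);print(x0,y0)
    fs.append(cv2.resize(c['frame'][y0:y0+90,x0:x0+90],(396,396),interpolation=cv2.INTER_CUBIC))
cv2.imwrite('pics/g2.png',cv2.cvtColor(np.hstack(fs),cv2.COLOR_RGB2BGR))
E
```

```text
time_s: 6.32
tcp_pos: [0.7177, -0.1042, 0.403]
ee_rot: [[0.086, -0.996, -0.0], [-0.996, -0.086, -0.0], [0.0, 0.0, -1.0]]
wrist_force: [0.1, -0.2, -2.9]
gripper_width: 0.183
Fz -2.8416560400999367 0.35618085828444856 [ 0.71849782 -0.10285289  0.40251303] [[0.088, -0.996, -0.0], [-0.996, -0.088, -0.0], [0.0, 0.0, -1.0]]
233 186
188 141
279 149
234 104
```

View pics/g2.png

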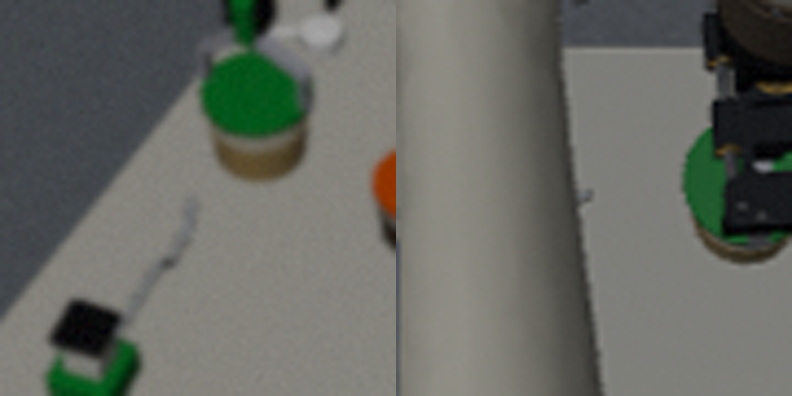

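The side view shows the tub turned correctly, with the handle arch facing the hook and the hook tip at crop (194,203). The arm blocks the top view of the hook. I'll lower to entry height (TCP 0.339) and advance partway.

```bash
python3 -m jog '{"rot":[[0,0,0],[0,0,0],[0,0,0],[0,0,0],[0,0,0],[0,0,0],[0,0,0],[0,0,0],[0,0,0],[0,0,0]],"delta_pos":[[1,0,-10],[1,0,-15],[0,0,-15],[0,0,-13],[0,0,-10],[-1,10,0],[-1,10,0],[-1,10,0],[-1,10,0],[0,0,0]],"grip":[5,5,5,5,5,5,5,5,5,5]}'
python3 - <<'E'
from h import *
A=cap('side');s=r.sense();t=s['tcp_pos'];print(t,s['wrist_force'])
def crop(c,P,n,w=45):
    u,v=proj(c,P).astype(int);x0,y0=u-w,v-w;print('off',x0,y0)
    cv2.imwrite(f'pics/{n}.png',cv2.cvtColor(cv2.resize(c['frame'][y0:y0+2*w,x0:x0+2*w],(540,540),interpolation=cv2.INTER_CUBIC),cv2.COLOR_RGB2BGR))
    return lambda P:((proj(c,P)-[x0,y0])*540/(2*w)).round(0).tolist()
f=crop(A,[.71,-.02,.28],'g3')
print('grip',f(t-[0,0,.013]),'eye',f(t-[0,0,.039]),'tip',f([.7105,.004,.284]),'seat',f([.7073,.0377,.26]))
E
```

```text
time_s: 7.75
tcp_pos: [0.7167, -0.06, 0.3409]
ee_rot: [[0.091, -0.996, 0.002], [-0.996, -0.091, 0.001], [-0.001, -0.002, -1.0]]
wrist_force: [0.2, 0.5, -3.6]
gripper_width: 0.185
[ 0.71663698 -0.06104871  0.34079741] [-1.06274432 -0.67328092 -2.71523291]
off 191 137
grip [291.0, 161.0] eye [294.0, 193.0] tip [248.0, 293.0] seat [226.0, 364.0]
```

View pics/g3.png

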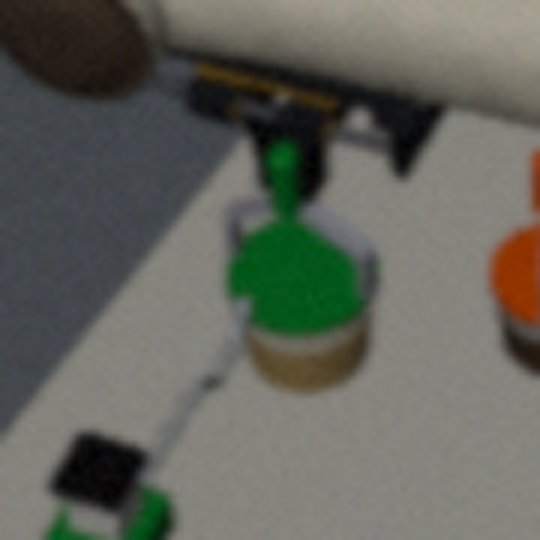

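Relative to the predictions, the tip at (245,303) and the strap peak at about (287,208) share the same offset of roughly (-5,+10). The geometry agrees, so I'll advance the hook through the opening.

```bash
python3 -m jog '{"rot":[[0,0,0],[0,0,0],[0,0,0],[0,0,0],[0,0,0],[0,0,0],[0,0,0],[0,0,0],[0,0,0],[0,0,0]],"delta_pos":[[0,5,0],[-1,5,0],[0,5,0],[-1,5,0],[0,5,0],[-1,5,0],[0,5,0],[-1,5,0],[0,5,0],[-1,5,0]],"grip":[5,5,5,5,5,5,5,5,5,5]}'
python3 -m jog '{"rot":[[0,0,0],[0,0,0],[0,0,0],[0,0,0],[0,0,0],[0,0,0],[0,0,0],[0,0,0],[0,0,0],[0,0,0]],"delta_pos":[[0,6,0],[-1,6,0],[0,6,0],[-1,6,0],[0,6,0],[-1,6,0],[0,6,0],[-1,6,0],[0,0,0],[0,0,0]],"grip":[5,5,5,5,5,5,5,5,5,5]}'
python3 - <<'E'
from h import *
A=cap('side');s=r.sense();t=s['tcp_pos'];print(t,s['wrist_force'],s['ee_rot'].round(3).tolist())
def crop(c,P,n,w=45):
    u,v=proj(c,P).astype(int);x0,y0=u-w,v-w;print('off',x0,y0)
    cv2.imwrite(f'pics/{n}.png',cv2.cvtColor(cv2.resize(c['frame'][y0:y0+2*w,x0:x0+2*w],(540,540),interpolation=cv2.INTER_CUBIC),cv2.COLOR_RGB2BGR))
    return lambda P:((proj(c,P)-[x0,y0])*540/(2*w)).round(0).tolist()
f=crop(A,[.705,.03,.28],'g4')
print('grip',f(t-[0,0,.013]),'eye',f(t-[0,0,.039]),'tip',f([.7105,.004,.284]),'seat',f([.7073,.0377,.26]))
E
```

```text
time_s: 8.63
tcp_pos: [0.7115, -0.0124, 0.3395]
ee_rot: [[0.088, -0.996, 0.0], [-0.996, -0.088, 0.0], [-0.0, -0.0, -1.0]]
wrist_force: [0.1, -0.5, -2.1]
gripper_width: 0.183
time_s: 9.47
tcp_pos: [0.7074, 0.0355, 0.3396]
ee_rot: [[0.089, -0.996, -0.0], [-0.996, -0.089, -0.0], [0.0, 0.0, -1.0]]
wrist_force: [-0.7, -0.0, -2.1]
gripper_width: 0.181
[0.70746076 0.03517228 0.33956921] [ 0.3022329  -0.56517651 -3.06510875] [[0.089, -0.996, 0.0], [-0.996, -0.089, -0.0], [0.0, 0.0, -1.0]]
off 184 147
grip [259.0, 221.0] eye [264.0, 253.0] tip [290.0, 233.0] seat [268.0, 304.0]
```

View pics/g4.png

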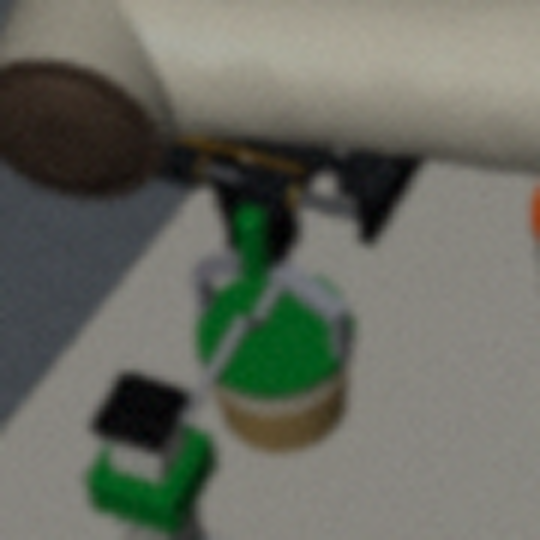

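The hook now threads the handle opening, with the bar visible from (205,385) to (285,275) and the seat under the peak. I'll average the weight first, then lower at about 24 mm/s.

```bash
cat >> h.py <<'E'
def force(n=12):
    F=[]
    for i in range(n): vision.capture('side');s=r.sense();F.append(np.r_[s['wrist_force'],s['tcp_pos']])
    F=np.array(F);return F.mean(0).round(4),(F.std(0)[:3]/n**.5).round(2)
E
python3 -c "
from h import *
print(force(15))"
python3 -m jog '{"rot":[[0,0,0],[0,0,0],[0,0,0],[0,0,0],[0,0,0],[0,0,0],[0,0,0],[0,0,0],[0,0,0],[0,0,0]],"delta_pos":[[0,0,-2],[0,1,-2],[0,0,-2],[0,1,-2],[0,0,-2],[0,0,-2],[0,0,-2],[0,0,-2],[0,0,-2],[0,0,-2]],"grip":[5,5,5,5,5,5,5,5,5,5]}'
python3 -m jog '{"rot":[[0,0,0],[0,0,0],[0,0,0],[0,0,0],[0,0,0],[0,0,0],[0,0,0],[0,0,0],[0,0,0],[0,0,0]],"delta_pos":[[0,0,-2],[0,0,-2],[0,0,-2],[0,0,-2],[0,0,-2],[0,0,-2],[0,0,-2],[0,0,-2],[0,0,-2],[0,0,-2]],"grip":[5,5,5,5,5,5,5,5,5,5]}'
python3 -c "
from h import *
print(force(8))"
```

```text
(array([ 0.0907,  0.2581, -3.0016,  0.7075,  0.0349,  0.3396]), array([0.1 , 0.13, 0.15]))
time_s: 11.1
tcp_pos: [0.7075, 0.0371, 0.3193]
ee_rot: [[0.088, -0.996, -0.0], [-0.996, -0.088, -0.0], [0.0, 0.0, -1.0]]
wrist_force: [0.2, 0.3, -2.6]
gripper_width: 0.182
time_s: 11.93
tcp_pos: [0.7075, 0.0371, 0.2996]
ee_rot: [[0.088, -0.996, 0.0], [-0.996, -0.088, -0.0], [0.0, -0.0, -1.0]]
wrist_force: [0.4, -0.6, -1.8]
gripper_width: 0.181
(array([-0.1978, -0.293 , -2.0405,  0.7075,  0.0371,  0.2996]), array([0.2 , 0.15, 0.18]))
```

Contact happened where expected. I keep easing down.

```bash
python3 -m jog '{"rot":[[0,0,0],[0,0,0],[0,0,0],[0,0,0],[0,0,0],[0,0,0],[0,0,0],[0,0,0],[0,0,0],[0,0,0]],"delta_pos":[[0,0,-2],[0,0,-2],[0,0,-2],[0,0,-2],[0,0,-2],[0,0,-2],[0,0,-2],[0,0,-2],[0,0,-1],[0,0,-1]],"grip":[5,5,5,5,5,5,5,5,5,5]}'
python3 - <<'E'
from h import *
print(force(25))
A=cap('side');s=r.sense();t=s['tcp_pos']
def crop(c,P,n,w=45):
    u,v=proj(c,P).astype(int);x0,y0=u-w,v-w;print('off',x0,y0)
    cv2.imwrite(f'pics/{n}.png',cv2.cvtColor(cv2.resize(c['frame'][y0:y0+2*w,x0:x0+2*w],(540,540),interpolation=cv2.INTER_CUBIC),cv2.COLOR_RGB2BGR))
crop(A,[.705,.03,.25],'g5')
E
```

```text
time_s: 13.17
tcp_pos: [0.7075, 0.0371, 0.2816]
ee_rot: [[0.088, -0.996, 0.0], [-0.996, -0.088, -0.0], [0.0, -0.0, -1.0]]
wrist_force: [1.0, -0.8, -1.4]
gripper_width: 0.183
(array([ 0.4671, -0.7813, -0.7817,  0.7075,  0.0371,  0.2816]), array([0.08, 0.1 , 0.07]))
off 185 153
```

View pics/g5.png

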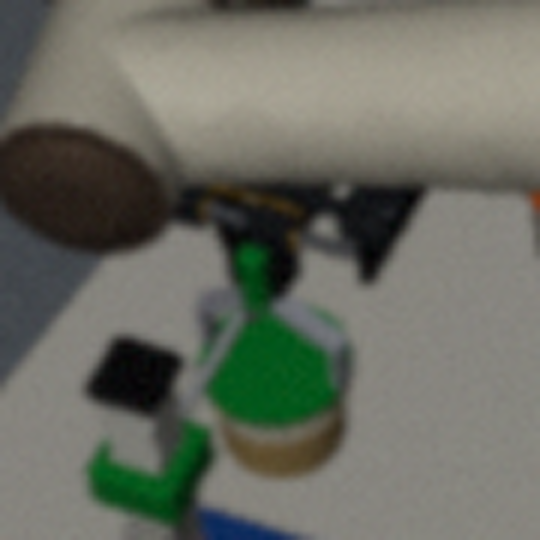

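The sleeve has dipped and the peak sits on the bar at (258,305). Vertical force remaining is about 0.8 N, and there is some lateral force to check before the last few mm.

```bash
python3 - <<'E'
from h import *
L=[]
for i in range(16):
    A=vision.capture('side');s=r.sense();L.append(np.r_[s['wrist_force'],s['moment']])
L=np.array(L);print(L[:,:3].round(1).tolist());print(L.mean(0).round(3),(L.std(0)/4).round(3))
E
```

```text
[[0.8, -0.9, -0.4], [0.3, -1.1, -0.7], [-0.4, -0.8, -0.5], [1.2, -1.0, 0.3], [0.8, -0.6, -0.8], [1.1, -1.7, 0.1], [-0.2, -1.1, -0.5], [1.2, -0.7, -0.0], [1.1, -1.2, -0.7], [0.6, -1.3, 0.1], [0.7, -1.3, -0.4], [0.5, -1.2, -0.4], [0.5, -1.1, -1.8], [0.7, -1.1, -1.0], [0.1, -1.2, -1.4], [1.1, -0.8, -0.1]]
[ 0.62  -1.061 -0.514 -0.171 -0.285 -0.008] [0.12  0.063 0.137 0.004 0.009 0.007]
```

```bash
python3 -m jog '{"rot":[[0,0,0],[0,0,0],[0,0,0],[0,0,0],[0,0,0]],"delta_pos":[[0,-1,0],[0,-1,0],[0,-1,0],[0,0,0],[0,0,0]],"grip":[5,5,5,5,5]}'
python3 - <<'E'
from h import *
L=[]
for i in range(10):
    A=vision.capture('side');s=r.sense();L.append(np.r_[s['wrist_force'],s['moment'],s['tcp_pos']])
L=np.array(L);print(L.mean(0).round(3),(L.std(0)/3.2).round(3))
E
```

```text
time_s: 15.68
tcp_pos: [0.7077, 0.0345, 0.2816]
ee_rot: [[0.089, -0.996, 0.001], [-0.996, -0.089, 0.001], [-0.001, -0.001, -1.0]]
wrist_force: [1.4, 2.4, -1.0]
gripper_width: 0.183
[ 1.408  2.308 -0.238  0.796 -0.568  0.006  0.708  0.034  0.282] [0.131 0.161 0.16  0.011 0.015 0.013 0.    0.    0.   ]
```

Stiction along the bar: the zero in y is about 1 mm from where it started. I'll undo 2 mm of that, nudge +x, and ease down further.

```bash
python3 -m jog '{"rot":[[0,0,0],[0,0,0],[0,0,0],[0,0,0],[0,0,0],[0,0,0],[0,0,0],[0,0,0]],"delta_pos":[[0,1,0],[0,1,0],[0.6,0,-1],[0,0,-1],[0,0,-1],[0,0,-1],[0,0,0],[0,0,0]],"grip":[5,5,5,5,5,5,5,5]}'
python3 - <<'E'
from h import *
L=[]
for i in range(14):
    A=vision.capture('side');s=r.sense();L.append(np.r_[s['wrist_force'],s['moment'],s['tcp_pos']])
L=np.array(L);print(L.mean(0).round(4),(L.std(0)/3.7).round(3))
E
```

```text
time_s: 16.85
tcp_pos: [0.7081, 0.0359, 0.2775]
ee_rot: [[0.088, -0.996, -0.0], [-0.996, -0.088, -0.0], [0.0, 0.0, -1.0]]
wrist_force: [1.6, -1.6, -0.7]
gripper_width: 0.182
[ 1.5137 -2.2949 -0.4568 -0.6352 -0.5344  0.003   0.7081  0.036   0.2776] [0.116 0.091 0.132 0.011 0.01  0.01  0.    0.    0.   ]
```

```bash
cat >> h.py <<'E'
def meas(n=6):
    L=[]
    for i in range(n):
        vision.capture('side');s=r.sense();L.append(np.r_[s['wrist_force'],s['moment'],s['tcp_pos']])
    print(np.mean(L,0).round(4).tolist())
E
python3 -m jog '{"rot":[[0,0,0],[0,0,0],[0,0,0],[0,0,0],[0,0,0]],"delta_pos":[[1,-0.7,0],[0.5,0,0],[0.5,0,0],[0,0,0],[0,0,0]],"grip":[5,5,5,5,5]}'
python3 -c "
from h import *
meas(6)"
```

```text
time_s: 17.97
tcp_pos: [0.7099, 0.0358, 0.2773]
ee_rot: [[0.089, -0.996, -0.001], [-0.996, -0.089, 0.0], [-0.0, 0.001, -1.0]]
wrist_force: [0.1, -0.1, 0.0]
gripper_width: 0.185
[-0.4972, 0.4487, -0.0805, 0.1896, -0.0089, 0.0232, 0.71, 0.0356, 0.2775]
```

Lateral forces are now nearly zero, and so is the vertical. A small trim, then a longer average and a look at the balance.

```bash
python3 -m jog '{"rot":[[0,0,0],[0,0,0],[0,0,0],[0,0,0]],"delta_pos":[[-0.4,0.2,0],[0,0,0],[0,0,0],[0,0,0]],"grip":[5,5,5,5]}'
python3 - <<'E'
from h import *
meas(20)
A=cap('side')
u,v=proj(A,[.70,.08,.25]).astype(int);w=40
cv2.imwrite('pics/g6.png',cv2.cvtColor(cv2.resize(A['frame'][v-w:v+w,u-w:u+w],(560,560),interpolation=cv2.INTER_CUBIC),cv2.COLOR_RGB2BGR))
print(u-w,v-w)
E
```

```text
time_s: 18.6
tcp_pos: [0.7099, 0.0356, 0.2777]
ee_rot: [[0.088, -0.996, 0.001], [-0.996, -0.088, 0.0], [0.0, -0.001, -1.0]]
wrist_force: [1.1, 0.2, -0.4]
gripper_width: 0.179
[1.6721, -0.0083, -0.3194, 0.0435, -0.5839, -0.0078, 0.7098, 0.0356, 0.2776]
184 168
```

View pics/g6.png

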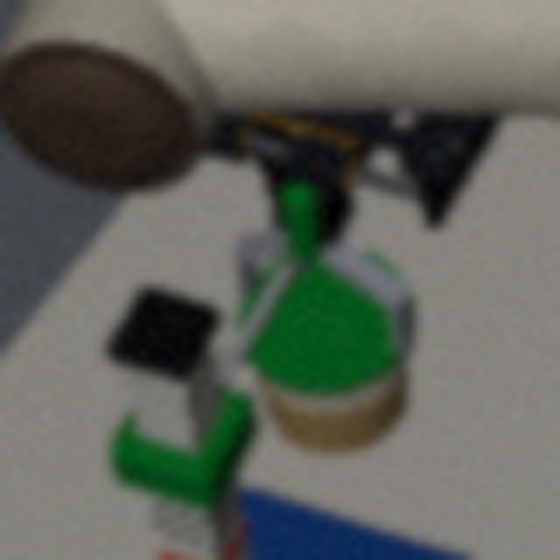

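The sleeve has clearly dipped and is well above the red line, and the arch peak is on the bar at (300,260). About 0.3 N remains on the hand, so I lower 3 mm more and trim x slightly.

```bash
python3 -m jog '{"rot":[[0,0,0],[0,0,0],[0,0,0],[0,0,0],[0,0,0],[0,0,0]],"delta_pos":[[0.3,0,-1],[0,0,-1],[0,0,-1],[0,0,0],[0,0,0],[0,0,0]],"grip":[5,5,5,5,5,5]}'
python3 -c "
from h import *
meas(14)"
```

```text
time_s: 20.15
tcp_pos: [0.7099, 0.0356, 0.2745]
ee_rot: [[0.088, -0.996, -0.0], [-0.996, -0.088, -0.0], [0.0, 0.0, -1.0]]
wrist_force: [1.8, -0.2, -0.9]
gripper_width: 0.184
[1.3347, 0.0808, -0.0927, 0.0152, -0.4692, 0.0115, 0.7099, 0.0356, 0.2746]
```

```bash
python3 -m jog '{"rot":[[0,0,0],[0,0,0],[0,0,0],[0,0,0],[0,0,0],[0,0,0]],"delta_pos":[[0.5,0,0],[0.5,0,0],[0,0,0],[0,0,0],[0,0,0],[0,0,0]],"grip":[5,5,5,5,5,5]}'
python3 -c "
from h import *
meas(6)"
```

```text
time_s: 21.35
tcp_pos: [0.7107, 0.0355, 0.2744]
ee_rot: [[0.088, -0.996, -0.001], [-0.996, -0.088, -0.0], [0.0, 0.001, -1.0]]
wrist_force: [-0.7, -0.3, -0.0]
gripper_width: 0.177
[-0.6237, -0.4108, -0.1475, -0.035, 0.2024, 0.0236, 0.7108, 0.0355, 0.2745]
```

```bash
python3 -m jog '{"rot":[[0,0,0],[0,0,0],[0,0,0],[0,0,0],[0,0,0],[0,0,0]],"delta_pos":[[0.5,0,0],[0.5,0,0],[0,0,0],[0,0,0],[0,0,0],[0,0,0]],"grip":[5,5,5,5,5,5]}'
python3 -c "
from h import *
meas(5)"
```

```text
time_s: 22.15
tcp_pos: [0.712, 0.0354, 0.2746]
ee_rot: [[0.088, -0.996, 0.0], [-0.996, -0.088, -0.0], [0.0, 0.0, -1.0]]
wrist_force: [-0.8, -1.9, -0.4]
gripper_width: 0.181
[-0.8744, -1.9863, -0.3277, -0.4901, 0.2128, 0.0031, 0.712, 0.0354, 0.2746]
```

```bash
python3 -m jog '{"rot":[[0,0,0],[0,0,0],[0,0,0],[0,0,0],[0,0,0],[0,0,0]],"delta_pos":[[0.5,-0.3,0],[0.5,-0.3,0],[0,0,0],[0,0,0],[0,0,0],[0,0,0]],"grip":[5,5,5,5,5,5]}'
python3 -c "
from h import *
s=r.sense();print(s['moment'],s['wrist_force'])"
python3 -m jog '{"rot":[[0,0,0],[0,0,0],[0,0,0],[0,0,0],[0,0,0],[0,0,0]],"delta_pos":[[0.5,0,0],[0.5,0,0],[0,0,0],[0,0,0],[0,0,0],[0,0,0]],"grip":[5,5,5,5,5,5]}'
python3 -c "
from h import *
s=r.sense();print(s['moment'],s['wrist_force'])"
```

```text
time_s: 22.9
tcp_pos: [0.713, 0.0351, 0.2746]
ee_rot: [[0.088, -0.996, 0.0], [-0.996, -0.088, 0.0], [-0.0, -0.0, -1.0]]
wrist_force: [-0.8, -1.3, -0.6]
gripper_width: 0.186
[-0.31702161  0.21998366 -0.00353394] [-0.77074996 -1.27110683 -0.64897479]
time_s: 23.4
tcp_pos: [0.7136, 0.035, 0.2744]
ee_rot: [[0.088, -0.996, -0.001], [-0.996, -0.088, -0.0], [-0.0, 0.001, -1.0]]
wrist_force: [-3.6, -0.2, -0.1]
gripper_width: 0.187
[-0.20172478  0.91964791  0.03478263] [-3.60731806 -0.18851087 -0.12769384]
```

The lateral force jumped to -3.6 N, so the bar has reached the peak of the arch (at x about 0.713). I'll back off the strain and re-measure the load.

```bash
python3 -m jog '{"rot":[[0,0,0],[0,0,0],[0,0,0],[0,0,0],[0,0,0]],"delta_pos":[[-0.8,-0.1,-1],[0,0,-1],[0,0,0],[0,0,0],[0,0,0]],"grip":[5,5,5,5,5]}'
python3 -c "
from h import *
meas(12)"
```

```text
time_s: 23.82
tcp_pos: [0.7133, 0.035, 0.2727]
ee_rot: [[0.088, -0.996, 0.001], [-0.996, -0.088, 0.0], [-0.0, -0.001, -1.0]]
wrist_force: [-1.3, -0.1, 0.3]
gripper_width: 0.183
[-1.5743, -0.3591, 0.0677, -0.0366, 0.4238, 0.0178, 0.7133, 0.035, 0.2726]
```

The vertical load on the hand is about 0 (0.07 N). TCP 0.2726 implies a dip of about 31 mm, which matches the weight of about 2.9 N. One last x trim, then release gently.

```bash
python3 -m jog '{"rot":[[0,0,0],[0,0,0],[0,0,0],[0,0,0],[0,0,0],[0,0,0],[0,0,0],[0,0,0],[0,0,0],[0,0,0]],"delta_pos":[[-0.4,0,0],[0,0,0],[0,0,0],[0,0,0],[0,0,0],[0,0,0],[0,0,0],[0,0,0],[0,0,0],[0,0,0]],"grip":[5,5,10,14,17,19,21,24,28,32]}'
python3 -m jog '{"rot":[[0,0,0],[0,0,0],[0,0,0],[0,0,0],[0,0,0],[0,0,0],[0,0,0],[0,0,0],[0,0,0],[0,0,0]],"delta_pos":[[0,0,0],[0,0,0],[0,0,0],[0,0,0],[0,0,0],[0,0,0],[0,0,0],[0,0,0],[0,0,0],[0,0,0]],"grip":[36,40,44,48,52,56,60,60,60,60]}'
python3 - <<'E'
from h import *
A=cap('side')
u,v=proj(A,[.70,.06,.25]).astype(int);w=40
cv2.imwrite('pics/g7.png',cv2.cvtColor(cv2.resize(A['frame'][v-w:v+w,u-w:u+w],(560,560),interpolation=cv2.INTER_CUBIC),cv2.COLOR_RGB2BGR))
E
```

```text
time_s: 25.25
tcp_pos: [0.7128, 0.035, 0.2726]
ee_rot: [[0.088, -0.996, 0.0], [-0.996, -0.088, 0.0], [-0.0, -0.0, -1.0]]
wrist_force: [-0.5, -0.1, 0.2]
gripper_width: 0.287
time_s: 26.08
tcp_pos: [0.7128, 0.0349, 0.2726]
ee_rot: [[0.088, -0.996, -0.0], [-0.996, -0.088, -0.0], [0.0, 0.0, -1.0]]
wrist_force: [-0.4, 0.1, -0.2]
gripper_width: 0.598
```

View pics/g7.png

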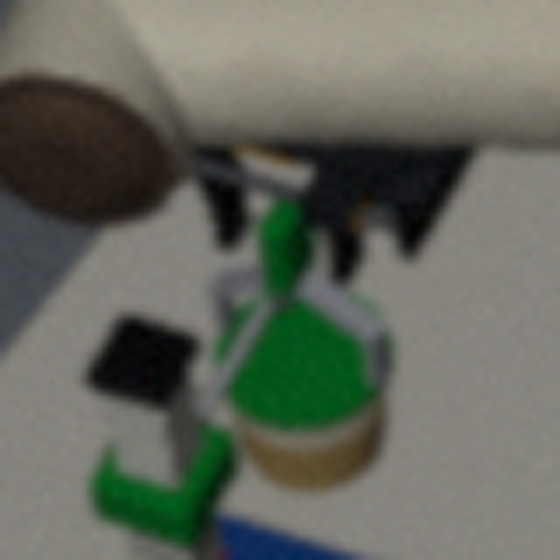

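The tub hangs from the hook at the same height, and both fingers are clear of the grip at (285,245). Now I back straight up and wait.

```bash
python3 -m jog '{"rot":[[0,0,0],[0,0,0],[0,0,0],[0,0,0],[0,0,0],[0,0,0],[0,0,0],[0,0,0],[0,0,0],[0,0,0]],"delta_pos":[[0,0,4],[0,0,8],[0,0,12],[0,0,16],[0,0,20],[0,0,20],[0,0,20],[0,0,20],[0,0,20],[0,0,20]],"grip":[60,60,60,60,60,60,60,60,60,60]}'
python3 -m jog '{"rot":[[0,0,0],[0,0,0],[0,0,0],[0,0,0],[0,0,0],[0,0,0],[0,0,0],[0,0,0],[0,0,0],[0,0,0]],"delta_pos":[[-10,-20,10],[-10,-20,10],[-10,-20,10],[-10,-20,10],[-10,-20,0],[-10,-20,0],[-10,-20,0],[-10,-20,0],[-10,-20,0],[-10,-20,0]],"grip":[60,60,60,60,60,60,60,60,60,60]}'
for i in 1 2 3 4 5 6; do python3 -m jog '{"rot":[[0,0,0],[0,0,0],[0,0,0],[0,0,0],[0,0,0],[0,0,0],[0,0,0],[0,0,0],[0,0,0],[0,0,0]],"delta_pos":[[0,0,0],[0,0,0],[0,0,0],[0,0,0],[0,0,0],[0,0,0],[0,0,0],[0,0,0],[0,0,0],[0,0,0]],"grip":[60,60,60,60,60,60,60,60,60,60]}' | head -1; done
python3 - <<'E'
from h import *
fs=[]
for i in range(8):
    c=cap('side')
    h=cv2.cvtColor(c['frame'],cv2.COLOR_RGB2HSV);m=cv2.inRange(h,(45,120,40),(80,255,255));k=np.zeros_like(m);k[150:270,190:275]=m[150:270,190:275]
    n,l,s,ce=cv2.connectedComponentsWithStats(k);print([ (ce[j].round(2).tolist(),int(s[j,4])) for j in range(1,n) if s[j,4]>20])
u,v=proj(c,[.70,.06,.25]).astype(int);w=40
cv2.imwrite('pics/g8.png',cv2.cvtColor(cv2.resize(c['frame'][v-w:v+w,u-w:u+w],(480,480),interpolation=cv2.INTER_CUBIC),cv2.COLOR_RGB2BGR))
print(r.sense()['tcp_pos'],r.sense()['time_s'])
E
```

```text
time_s: 26.97
tcp_pos: [0.7125, 0.0347, 0.4348]
ee_rot: [[0.088, -0.996, 0.002], [-0.996, -0.088, 0.0], [0.0, -0.002, -1.0]]
wrist_force: [0.6, 0.8, -0.1]
gripper_width: 0.601
time_s: 27.8
tcp_pos: [0.6114, -0.1666, 0.4735]
ee_rot: [[0.088, -0.996, 0.001], [-0.996, -0.088, -0.0], [0.0, -0.001, -1.0]]
wrist_force: [0.1, -0.2, -0.0]
gripper_width: 0.6
time_s: 28.63
time_s: 29.47
time_s: 30.3
time_s: 31.13
time_s: 31.97
time_s: 32.8
[([227.13, 198.2], 69), ([229.57, 216.71], 248), ([210.58, 234.01], 150)]
[([227.16, 198.04], 68), ([229.61, 216.64], 250), ([210.7, 234.01], 150)]
[([227.02, 198.08], 63), ([229.58, 216.65], 249), ([210.52, 234.04], 151)]
[([227.26, 198.17], 70), ([229.59, 216.63], 249), ([210.46, 234.03], 148)]
[([227.26, 198.16], 73), ([229.61, 216.65], 248), ([210.63, 234.01], 151)]
[([227.27, 198.11], 71), ([229.65, 216.64], 249), ([210.44, 233.99], 147)]
[([227.07, 198.22], 67), ([229.68, 216.62], 250), ([210.61, 234.02], 151)]
[([227.17, 198.23], 70), ([229.65, 216.63], 247), ([210.65, 234.01], 151)]
[ 0.61275386 -0.16511434  0.47251827] 33.2
```

View pics/g8.png

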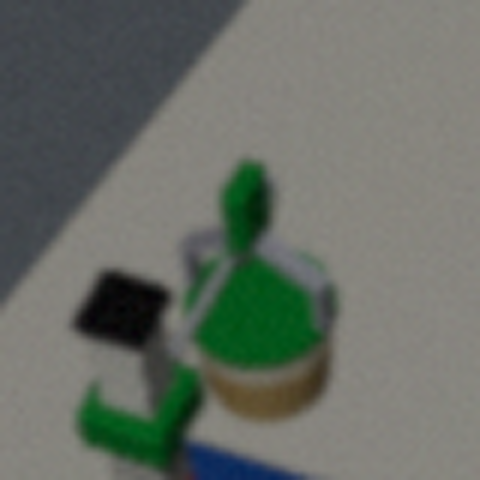

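The tub hangs free and still: grip, lid and sleeve centroids are steady within about 0.2 px over eight frames. The gripper is well away, so I hand in.

```bash
python3 -c "
from station import finish_job
print(finish_job())"
```

```text
the job is handed in; nothing more can be done
None
```

The green-lidded tub now hangs still from the balance hook, and I handed the job in at about 33 s of the 72 s allowed.

**What I did:** I gripped the tub by its green block and threaded the handle over the hook's free end. I lowered it at 24 mm/s or slower until the hand carried about 0 N. I then opened the fingers gradually, backed off straight up and waited about 5 s.

**Weight and dip:** The wrist read about 2.9 N, roughly 0.29 kg. The hook dipped about 31 mm, well short of the red line at 90 mm.

**Last checks:**
- The hand carried 0.07 N vertically just before release.
- The pictures before and after release showed no obvious hook movement.
- Eight final frames showed the lid, grip and sleeve steady to about 0.2 px, with the gripper clear.

**What did not go as expected:** The handle first stuck on the bar about 4–5 mm to one side of its peak, with up to 3.6 N of sideways force. I worked it onto the peak before letting go. About 1.5 N of sideways force remained just before a last small trim, and I did not average it again after that.

**What I did not check:** I never measured the hook's speed directly. I also did not look at the other tubs, the bottle and the jug again at the end; all moves were planned to clear them.

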